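Clear down the milk-kitchen counter

ROBOT

A 6-joint arm with a two-finger parallel gripper is mounted at the origin on the work surface. World frame = base frame: x ahead of the robot, y to its left, z up, the work surface at z = 0. Lengths are in m, angles in rad, forces in N, time in s.
With the tool pointing down it reaches from about 0.25 to 0.775 m from the base axis. Payload 4 kg.
Tool frame: the origin (TCP) lies midway between the tips of the shut fingers; the grasp point (between the pads) lies 19 mm behind it (robot.grasp_offset is the distance from the TCP to the grasp point, in m); z points along the fingers, y is the direction in which the jaws open and shut (so a half turn about z gives the same grasp; the last joint's range is limited). The gripper opens to 94 mm and grips with 3 to 60 N. Pads are 16 mm wide; open, the fingers measure 119 mm over their backs; the gripper's body (75 mm by 177 mm) begins 78 mm behind the grasp point.
Start: joints at [-1.268, 0.087, 1.371, -0, 1.684, -0.103], TCP at [0.217, -0.505, 0.178] pointing down, gripper open.
Joint ranges: [-3.1, 3.1], [-0.76, 2.03], [0.27, 2.55], [-1.08, 4.22], [0.17, 2.65], [-2.57, 2.57]. Speed limits (rad/s): [2.79, 2.79, 3.14, 3.14, 3.14, 3.14].

INTERFACE

Orientations are given as [roll, pitch, yaw] about the fixed x, y, z axes, in that order (R = Rz(yaw) Ry(pitch) Rx(roll)).
In Python, from bench import status, viewer, order, robot gives the robot as it stands. The module is installed in compiled form; this text tells all that it offers.
- The arm moves only by the tool move_arm, never from a script. Its argument "targets" is a list of rows, each a list of 3 entries, a list of its own where there are three numbers: the shift along the tool's x, y, z in mm, then the turn, a rotation vector about the tool's x, y, z in degrees, then the opening, from -1 (shut) to 1 (fully open). A call has 1 to 20 rows; each row is the pose to reach, as a shift and turn from the pose commanded when the call began, along the tool's axes at that moment; what a row does not reach only later rows make up. A row lasts 1/8 s, in which the tool goes at most 62.5 mm and 10.7 degrees, less where a joint would pass 70% of its speed; a pose out of reach is approached as far as the arm can. A call with a gripper value outside its range is refused whole. The fingers move at their own pace and stop on an object; the grip force is fixed at half the most. Time passes only in rows, so rows that repeat a pose let the fingers close. It gives the time, the measured TCP pose, the force and the opening at its end, in the units of the state.
- status.get_obs(): the state, without advancing time (a new reading comes with each control period).
- viewer.snapshot(name): name is "scene" or "top" or "wrist"; returns the picture (480x640x3 uint8, red, green, blue); there is no depth.
- viewer.camera_model(name): a dict with "K" (3x3 intrinsics, pixels), "xyz" and "attitude" of the camera in the world; the wrist camera has in their place "T_tool_cam" (4x4, takes a point from camera to tool coordinates, whose origin is the TCP and whose axes are the flange's). Camera axes: x right, y up, looking along -z (the intrinsics and any distortion apply to the point x, -y, -z); pixel columns grow to the right and rows downward; lengths in m; the calibration is good to about 2 mm. A picture is of the moment at which its call begins: read the wrist's pose just before it. camera_model takes no time and is no camera call.
- order.close_job(): hands the job in, once; it reports no verdict.
The state is a dict: "time": time; "joint_positions": joint angles; "qvel": joint speeds; "joint_torque": joint torques, N m; "tool_pos": TCP position; "ee_rot": TCP orientation; "wrist_force": force on the tool from outside, world axes, zero at the start; "wrist_torque": the same for the moment, N m; "width": finger opening in m.
Only numpy, scipy, OpenCV 4.12 (cv2) and the standard library are available. Lean on these libraries where they do the work, as an engineer would, in place of code of your own. Each camera call takes 0.05 s, during which the arm holds its last target. There are 200 camera calls.

TASK

Clear the counter after the feed: first move both canisters out of the way of the used tin lids and stand them upright on the blue painted rectangle, then slide every tin lid along the counter (without lifting it) over the far edge so that it drops into the scrap tub below. Also lift every measuring pail off its hook and stand it upright in the green wash tray, and leave the bottle, the cup and the loose teat where they are.

Things in the scene. Friction and masses are not known exactly. Their poses are not given: they have to be found in the camera images.
- canister_a_mid (a point): red plastic canister with a white twist cap, standing: body 80 mm diameter and 120 mm high, on it the cap, 52 mm diameter and 45 mm high (165 mm in all), about 0.4 kg. Point on its axis half-way up, 82.5 mm above its underside; z along its own axis, upwards when it stands. Best taken by the cap, whose middle is 60 mm above this point.
- canister_b_mid (a point): orange plastic canister with a white twist cap, standing: body 80 mm diameter and 120 mm high, on it the cap, 52 mm diameter and 45 mm high (165 mm in all), about 0.4 kg. Point on its axis half-way up, 82.5 mm above its underside; z along its own axis, upwards when it stands. Best taken by the cap, whose middle is 60 mm above this point.
- lid_a_mid (a point): used tin lid, brass-coloured: a flat round disc 84 mm in diameter and 12 mm thick, about 80 g, lying on the counter. Point at its centre (6 mm above its underside). May be absent.
- lid_b_mid (a point): used tin lid, brass-coloured: a flat round disc 84 mm in diameter and 12 mm thick, about 80 g, lying on the counter. Point at its centre (6 mm above its underside). May be absent.
- lid_c_mid (a point): used tin lid, brass-coloured: a flat round disc 84 mm in diameter and 12 mm thick, about 80 g, lying on the counter. Point at its centre (6 mm above its underside). May be absent.
- pail_a_mid (a point): steel measuring pail, 64 mm diameter, 60 mm high, with a stiff wire bail (uprights at its y = +/-34 mm) that peaks over its axis, and on the peak a black square grip 14 x 14 mm, 130 to 168 mm above the underside; 0.15 kg. Hangs on a hook of the rack by the bail's peak. Point on its axis 84 mm above the underside (65 mm below the grip's middle), z up. May be absent.
- pail_b_mid (a point): steel measuring pail, 64 mm diameter, 60 mm high, with a stiff wire bail (uprights at its y = +/-34 mm) that peaks over its axis, and on the peak a black square grip 14 x 14 mm, 130 to 168 mm above the underside; 0.15 kg. Hangs on a hook of the rack by the bail's peak. Point on its axis 84 mm above the underside (65 mm below the grip's middle), z up. May be absent.
- pail_c_mid (a point): steel measuring pail, 64 mm diameter, 60 mm high, with a stiff wire bail (uprights at its y = +/-34 mm) that peaks over its axis, and on the peak a black square grip 14 x 14 mm, 130 to 168 mm above the underside; 0.15 kg. Hangs on a hook of the rack by the bail's peak. Point on its axis 84 mm above the underside (65 mm below the grip's middle), z up. May be absent.
- tub: blue open scrap tub, fixed, hung below the counter's far edge: outside 240 (x) x 340 (y) x 100 mm high, walls 5 mm. Origin at the centre of its underside; axes parallel to the world's. Its rim is 50 mm below the counter top. The counter's far edge, parallel to y, is at -122 mm in this frame's x, so the tub begins just beyond it.
- mat: blue painted rectangle on the counter, flat, 260 (x) x 130 (y) mm: the storage place of the canisters. Origin at its centre; its x axis along its length.
- rack: fixed steel rack: strip along y, 260 mm long, top 204 mm high, front face at x = 0. Hooks at y = -90, 0, 90 mm stick out 92 mm along -x (to the robot), each with a shallow dip at x = -60 mm where a bail rests and an upturned tip. To come off, a pail rises 30 to 50 mm, then goes 50 mm or more along -x. Origin on the counter under the front face; foot plate x -25 to 45 mm.
- tray: green plastic wash tray, fixed on the counter, open above: outside 140 (x) x 300 (y) x 30 mm high, walls and floor 5 mm, room for three pails side by side along y (90 mm apart). Origin at the centre of its underside.
- bottle_mid (a point): bystander: clear glass bottle with yellow teat, 60 mm diameter, 187 mm high; point 90 mm up its axis.
- cup_mid (a point): bystander: steel measuring cup with a handle, 72 mm diameter, 60 mm high; point 30 mm up its axis.
- teat_mid (a point): bystander: loose yellow silicone teat standing on its flange, 42 mm diameter, 43 mm high; point 20 mm up its axis.

How it is judged:
On the way, in this order (a step that is already met when the one before it is completed fails the run):
1. both canisters stand upright on the blue rectangle (x of canister_a_mid in the frame of mat between -0.11 and 0.11 m and y of canister_a_mid in the frame of mat between -0.045 and 0.045 m and angle between each of canister_a_mid, canister_b_mid's own z axis and vertical below 0.12 rad and height (world z) of each of canister_a_mid, canister_b_mid below 0.095 m and x of canister_b_mid in the frame of mat between -0.11 and 0.11 m and y of canister_b_mid in the frame of mat between -0.045 and 0.045 m), for 0.2 s.
2. every tin lid lies in the scrap tub (x of lid_a_mid in the frame of tub between -0.12 and 0.12 m and y of lid_a_mid in the frame of tub between -0.17 and 0.17 m and z of lid_a_mid in the frame of tub between 0 and 0.09 m and x of lid_b_mid in the frame of tub between -0.12 and 0.12 m and y of lid_b_mid in the frame of tub between -0.17 and 0.17 m and z of lid_b_mid in the frame of tub between 0 and 0.09 m and x of lid_c_mid in the frame of tub between -0.12 and 0.12 m and y of lid_c_mid in the frame of tub between -0.17 and 0.17 m and z of lid_c_mid in the frame of tub between 0 and 0.09 m), for 0.2 s.
At the end, for the whole second after the job is handed in: Both canisters stand upright (within 0.12 rad) with their centres on the blue rectangle (at least 20 mm inside its outline), every tin lid lies inside the scrap tub, every pail stands upright (within 0.12 rad) on the floor of the wash tray, and all are at rest (all of step 1 and all of step 2 and x of pail_a_mid in the frame of tray between -0.065 and 0.065 m and y of pail_a_mid in the frame of tray between -0.145 and 0.145 m and angle between each of pail_a_mid, pail_b_mid, pail_c_mid's own z axis and vertical below 0.12 rad and z of each of pail_a_mid, pail_b_mid, pail_c_mid in the frame of tray below 0.1 m and x of pail_b_mid in the frame of tray between -0.065 and 0.065 m and y of pail_b_mid in the frame of tray between -0.145 and 0.145 m and x of pail_c_mid in the frame of tray between -0.065 and 0.065 m and y of pail_c_mid in the frame of tray between -0.145 and 0.145 m and linear speed of each of canister_a, canister_b, lid_a, lid_b, lid_c, pail_a, pail_b, pail_c below 0.03 m/s); the robot touches nothing.
It fails at once if a bystander (bottle, cup or teat) is moved more than 30 mm (distance of any of bottle_mid, cup_mid, teat_mid from where it was at the start of the episode above 0.03 m).
It fails at once if a tin lid is lifted more than 60 mm off the counter (height (world z) of any of lid_a_mid, lid_b_mid, lid_c_mid above 0.066 m).
Of lid_a, lid_b, lid_c only 2 to 3 are there at a start; the rules pass over those that are not, and their reading is None.
Of pail_a, pail_b, pail_c only 2 to 3 are there at a start; the rules pass over those that are not, and their reading is None.
At some moment in a run one of lid_a, lid_b, lid_c may be knocked a few centimetres aside while the robot is not near it.
It also fails if it takes over 210 s, if anything falls off the work surface, if the arm or the gripper's body presses on something with over 40 N, if the wrist force passes 120 N, or if a joint passes its speed limit or range.

## Working session

There is one attempt and no reset: what is moved stays moved. The work goes in short steps, Python scripts to look and compute and a tool call to move; the robot and the scene stay as the last step left them, time stands still between calls to the robot, and variables do not carry over. Pictures are saved under pics/ and viewed, about 12 in all and at most 16, crops included, and the job is handed in when it is done.

Besides the shell and the picture viewer there is one more tool, called after ">>>" in YAML: its name, and indented under it one key for each argument. move_arm: Moves the arm, as the interface text tells. Its arguments: {"type":"object","properties":{"targets":{"type":"array"}},"required":["targets"]}

```bash
mkdir -p pics; cat > h.py <<'E'
import numpy as np, cv2
from bench import status, viewer, order, robot
from scipy.spatial.transform import Rotation as R
def cam(n,obs=None):
    m=viewer.camera_model(n); K=np.array(m["K"])
    if n=="wrist":
        o=obs or status.get_obs(); T=np.eye(4); T[:3,:3]=rot(o["ee_rot"]); T[:3,3]=o["tool_pos"]
        T=T@np.array(m["T_tool_cam"]); return K,T[:3,:3],T[:3,3],m
    return K,rot(m["attitude"]),np.array(m["xyz"]),m
def rot(a):
    a=np.array(a,float)
    if a.shape==(3,3): return a
    return R.from_quat(a).as_matrix() if a.size==4 else R.from_euler("xyz",a).as_matrix()
def ray(c,u,v):
    K,Rm,t,m=c; d=np.linalg.solve(K,[u,v,1.0]); return t,Rm@(d*[1,-1,-1])
def at(c,u,v,z):
    t,d=ray(c,u,v); return (t+d*(z-t[2])/d[2])[:2]
def snap(n,f):
    o=status.get_obs(); im=viewer.snapshot(n); cv2.imwrite("pics/"+f,cv2.cvtColor(im,cv2.COLOR_RGB2BGR)); return im,cam(n,o)
E
python3 - <<'E'
from h import *
print(status.get_obs())
for n in("scene","top"): im,c=snap(n,n+"0.png"); print(n,c)
print(viewer.camera_model("wrist"))
E
```

```text
{'time': 0.0, 'joint_positions': array([-1.26809051e+00,  8.79337117e-02,  1.37225701e+00,  2.76251753e-07,
        1.68359783e+00, -1.03105579e-01]), 'qvel': array([-0.00029905, -0.00276473,  0.00133173, -0.00136741, -0.00137319,
       -0.00221002]), 'joint_torque': array([-1.48642739e-03, -3.40186644e+01, -3.02426112e+01,  7.17271375e-02,
        3.30818142e-02, -1.68929278e-04]), 'tool_pos': array([ 0.21692945, -0.50474416,  0.17701449]), 'ee_rot': array([-3.13940845e+00, -2.26281295e-04,  4.05811178e-01]), 'wrist_force': array([-0.40733358,  0.16623019, -0.41679518]), 'wrist_torque': array([ 0.00309522, -0.03132585,  0.01632693]), 'width': 0.09389942319227766}
scene (array([[474.9350268 ,   0.        , 317.27591352],
       [  0.        , 474.9350268 , 239.0417589 ],
       [  0.        ,   0.        ,   1.        ]]), array([[-0.38585231, -0.71482837,  0.58321385],
       [ 0.92250654, -0.30579429,  0.23552396],
       [ 0.00998426,  0.62889606,  0.77742528]]), array([1.16367003, 0.20296127, 0.89080891]), {'K': array([[474.9350268 ,   0.        , 317.27591352],
       [  0.    
[... 648 characters left out ...]
238.6285061 ],
       [  0.        ,   0.        ,   1.        ]]), 'xyz': array([ 0.38637853, -0.05024706,  1.12674573]), 'attitude': array([ 0.15303681, -0.01856699, -1.56222471])})
{'K': array([[331.86111338,   0.        , 316.92634745],
       [  0.        , 331.86111338, 236.85979473],
       [  0.        ,   0.        ,   1.        ]]), 'T_tool_cam': array([[-1.84928435e-04,  9.67394791e-01,  2.53273140e-01,
         7.34315364e-02],
       [ 9.99999660e-01, -2.47069827e-05,  8.24523982e-04,
        -2.09536546e-04],
       [ 8.03897821e-04,  2.53273206e-01, -9.67394458e-01,
        -2.06449140e-01],
       [ 0.00000000e+00,  0.00000000e+00,  0.00000000e+00,
         1.00000000e+00]])}
```

View pics/top0.png

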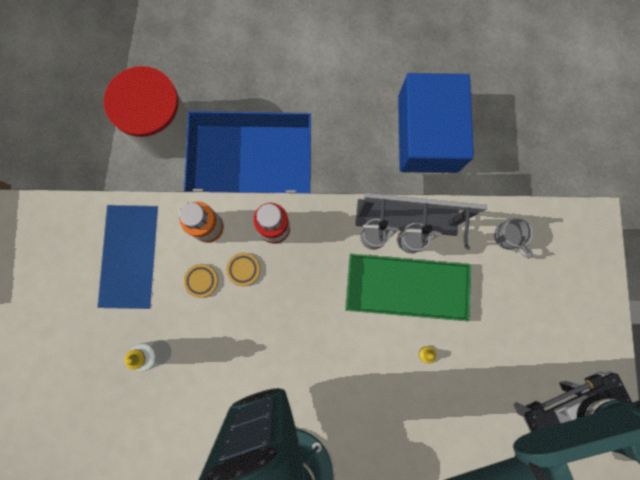

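View pics/scene0.png

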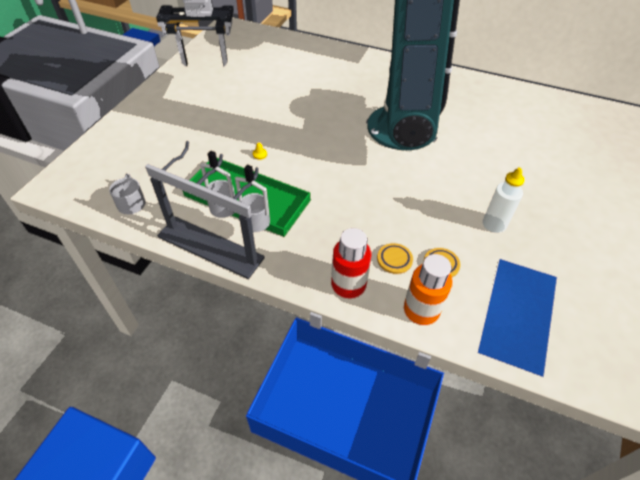

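Top view: canister caps at about (192,213) orange and (269,215) red. There are two lids, at (201,281) and (243,269), and two pails, with grips near (383,226) and (417,230). The mat is on the left, the tray in the middle and the cup at (513,234). Next I'll measure these.

```bash
cat >> h.py <<'E'
def mask(im,lo,hi): return cv2.inRange(cv2.cvtColor(im,cv2.COLOR_RGB2HSV),np.array(lo),np.array(hi))
def blobs(m,amin=60,box=None):
    if box is not None:
        x0,y0,x1,y1=box; k=np.zeros_like(m); k[y0:y1,x0:x1]=255; m=m&k
    n,l,s,c=cv2.connectedComponentsWithStats(m)
    return [(c[i].round(1),s[i]) for i in range(1,n) if s[i][4]>=amin]
def cross(c1,p1,c2,p2):
    a,d=ray(c1,*p1); b,e=ray(c2,*p2); d/=np.linalg.norm(d); e/=np.linalg.norm(e)
    s=np.linalg.lstsq(np.c_[d,-e],b-a,rcond=None)[0]; p,q=a+d*s[0],b+e*s[1]; return (p+q)/2,np.linalg.norm(p-q)
E
python3 - <<'E'
from h import *
T=cv2.cvtColor(cv2.imread("pics/top0.png"),cv2.COLOR_BGR2RGB); S=cv2.cvtColor(cv2.imread("pics/scene0.png"),cv2.COLOR_BGR2RGB)
ct,cs=cam("top"),cam("scene")
def show(n,m,z,c=ct,box=None,amin=60):
    for p,s in blobs(m,amin,box): print(n,p,s,at(c,*p,z).round(4))
show("lid top",mask(T,(10,100,100),(28,255,255)),.012,box=(180,240,270,300))
show("lid scene",mask(S,(10,100,100),(28,255,255)),.012,cs,(370,230,465,290))
show("captop",mask(T,(0,0,170),(180,60,255)),.165,box=(175,200,292,232),amin=30)
show("capscene",mask(S,(0,0,185),(180,50,255)),.165,cs,(335,228,455,275),amin=30)
for n,m,b,z in (("mat",mask(T,(100,120,60),(125,255,255)),(90,200,165,315),0),("tub",mask(T,(100,120,40),(125,255,255)),(180,100,320,192),-.05),("tray",mask(T,(45,100,40),(80,255,255)),(330,240,480,330),.03)):
    k=np.zeros_like(m);x0,y0,x1,y1=b;k[y0:y1,x0:x1]=m[y0:y1,x0:x1]
    c=max(cv2.findContours(k,0,2)[0],key=cv2.contourArea); q=cv2.boxPoints(cv2.minAreaRect(c))
    P=np.array([at(ct,*p,z) for p in q]); print(n,P.round(3).tolist(),"mid",P.mean(0).round(4))
show("gripT",mask(T,(0,0,0),(180,255,45)),.29,box=(360,200,480,250),amin=8)
show("gripS",mask(S,(0,0,0),(180,255,45)),.29,cs,(200,145,265,190),amin=8)
print("edge",at(ct,250,192,0),at(ct,150,192,0))
show("cup",mask(T,(0,0,60),(180,60,190)),.06,box=(490,215,540,262))
v=[T[150:330,345:500],S[130:280,100:300]]
v=[cv2.resize(x,(x.shape[1]*3,x.shape[0]*3)) [:, :]for x in v]
w=max(x.shape[1] for x in v); v=[cv2.copyMakeBorder(x,0,0,0,w-x.shape[1],0) for x in v]
o=cv2.vconcat(v);o=cv2.resize(o,None,fx=.6,fy=.6);cv2.imwrite("pics/rack.png",o[...,::-1])
E
```

```text
lid top [243.6 269.6] [227 253  33  33 309] [0.4787 0.1186]
lid top [242.5 268.8] [231 258  24  23 416] [0.4807 0.1214]
lid top [201.5 280.6] [184 264  34  34 317] [0.4506 0.2211]
lid top [199.9 280.2] [189 269  23  23 426] [0.4515 0.2251]
lid scene [394.6 257.9] [377 243  36  31 826] [0.4858 0.1226]
lid scene [436.5 270.1] [410 248  50  42 690] [0.4816 0.2202]
captop [228.5 209.7] [ 175  200  117   32 1712] [0.5964 0.1327]
capscene [397.  238.9] [ 335  228  120   47 2455] [0.5571 0.1274]
capscene [437.  264.8] [424 254  27  21 444] [0.588  0.2152]
capscene [376.3 270.6] [369 261  24  14 130] [0.6458 0.1137]
mat [[0.387, 0.474], [0.646, 0.475], [0.637, 0.347], [0.378, 0.35]] mid [0.5119 0.4113]
tub [[0.695, 0.295], [0.921, 0.304], [0.921, -0.042], [0.694, -0.042]] mid [0.8078 0.1286]
tray [[0.384, -0.132], [0.519, -0.144], [0.495, -0.447], [0.361, -0.429]] mid [ 0.4395 -0.2881]
gripT [365.5 209.3] [360 203  12  14  79] [ 0.5732 -0.1515]
gripT [459.7 219.5] [452 212  13  13  47] [ 0.5556 -0.3315]
gripT [383.  224.6] [380 221   8   9  55] [ 0.5439 -0.1846]
gripT [426.8 229. ] [423 225   9   9  64] [ 0.5364 -0.2679]
gripS [212.5 159.5] [209 152   9  16  97] [ 0.6132 -0.2339]
gripS [248.5 173.6] [244 166  10  16 106] [ 0.6205 -0.154 ]
edge [0.67967981 0.11086523] [0.67624667 0.36628074]
cup [514.5 238. ] [ 490  215   50   47 2350] [ 0.558  -0.5406]
```

View pics/rack.png

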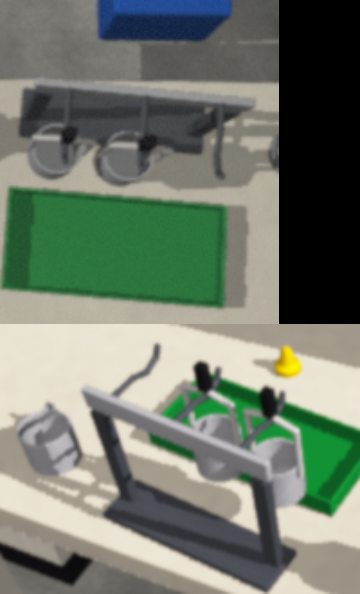

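Two pails hang on the first two hooks and the third hook is empty. The tray and rack are yawed by about -4.5°. Next I'll triangulate the grips and caps and work out the first move.

```bash
cat >> h.py <<'E'
def go(x,y,z,yaw=0.0,o=None):
    """tool-frame shift (mm) and turn (deg) to a tool-down pose"""
    o=o or status.get_obs(); A=rot(o["ee_rot"]); B=R.from_euler("xyz",[np.pi,0,yaw]).as_matrix()
    print("shift",(A.T@(np.array([x,y,z])-o["tool_pos"])*1e3).round(1),"turn",np.degrees(R.from_matrix(A.T@B).as_rotvec()).round(2))
E
python3 - <<'E'
from h import *
T=cv2.cvtColor(cv2.imread("pics/top0.png"),cv2.COLOR_BGR2RGB); S=cv2.cvtColor(cv2.imread("pics/scene0.png"),cv2.COLOR_BGR2RGB)
ct,cs=cam("top"),cam("scene")
print("gripA",cross(ct,(383,224.6),cs,(248.5,173.6)),"gripB",cross(ct,(417,229),cs,(212.5,159.5)))
for th in (45,60): print(blobs(mask(T,(0,0,0),(180,255,th)),8,(405,220,440,240)))
m=mask(T,(0,0,185),(180,35,255)); print(blobs(m,30,(178,200,207,230)),blobs(m,30,(255,202,283,230)))
print(at(ct,191,213,.165),at(ct,268.5,215,.165))
go(.45,.17,.40)
E
```

```text
gripA (array([ 0.55709396, -0.19572878,  0.21988006]), np.float64(0.00016866606283343674)) gripB (array([ 0.55169232, -0.27274156,  0.22411707]), np.float64(0.016708840973000197))
[(array([426.8, 229. ]), array([423, 225,   9,   9,  64], dtype=int32))]
[(array([428.3, 228.9]), array([422, 224,  18,  12, 116], dtype=int32))]
[(array([181.7, 205.1]), array([178, 200,  17,  16,  85], dtype=int32))] []
[0.58807347 0.21367892] [0.58573115 0.04539973]
shift [ 480.6 -528.4 -221.8] turn [-1.100e-01  1.000e-02  2.325e+01]
```

>>> move_arm:
  targets:
    - [[0,0,-120],[0,0,0],1]
    - [[0,0,-220],[0,0,0],1]
    - [[480,-528,-222],[0,0,23.2],1]
    - [[480,-528,-222],[0,0,23.2],1]
    - [[480,-528,-222],[0,0,23.2],1]
    - [[480,-528,-222],[0,0,23.2],1]
    - [[480,-528,-222],[0,0,23.2],1]
    - [[480,-528,-222],[0,0,23.2],1]
    - [[480,-528,-222],[0,0,23.2],1]
    - [[480,-528,-222],[0,0,23.2],1]
    - [[480,-528,-222],[0,0,23.2],1]
    - [[480,-528,-222],[0,0,23.2],1]
    - [[480,-528,-222],[0,0,23.2],1]
    - [[480,-528,-222],[0,0,23.2],1]
    - [[480,-528,-222],[0,0,23.2],1]
    - [[480,-528,-222],[0,0,23.2],1]
    - [[480,-528,-222],[0,0,23.2],1]
    - [[480,-528,-222],[0,0,23.2],1]

```text
time: 2.35
tool_pos: [0.4495, 0.1682, 0.4005]
ee_rot: [3.142, -0.001, -0.001]
wrist_force: [0.9, 0.3, 0.1]
width: 0.0939
```

```bash
python3 - <<'E'
from h import *
o=status.get_obs(); print(o["time"],o["tool_pos"],o["ee_rot"],o["joint_positions"].round(2))
im,c=snap("wrist","w1.png")
for p,s in blobs(mask(im,(0,0,170),(180,50,255)),200): print("white",p,s,at(c,*p,.165))
for p,s in blobs(mask(im,(10,110,90),(28,255,255)),100): print("or",p,s,at(c,*p,.012))
E
```

```text
2.35 [0.44949884 0.16823787 0.4005294 ] [ 3.14158035e+00 -7.57646944e-04 -9.09546089e-04] [ 0.24 -0.    1.02 -0.    2.12  1.81]
or [287.  108.1] [ 255   72   57   61 1021] [0.59118592 0.2190261 ]
or [343.1 174. ] [320 152  47  46 562] [0.48187538 0.12257199]
or [343.  174.8] [327 159  33  33 825] [0.48048352 0.12272243]
or [285.8 190. ] [263 169  45  45 535] [0.45381901 0.22445314]
or [284.6 191.4] [269 176  32  32 795] [0.45132433 0.22666231]
or [576.9 282.2] [564 272  29  20 438] [ 0.27669888 -0.33039257]
or [518. 341.] [511 334  15  15 123] [ 0.14959661 -0.23662122]
```

View pics/w1.png

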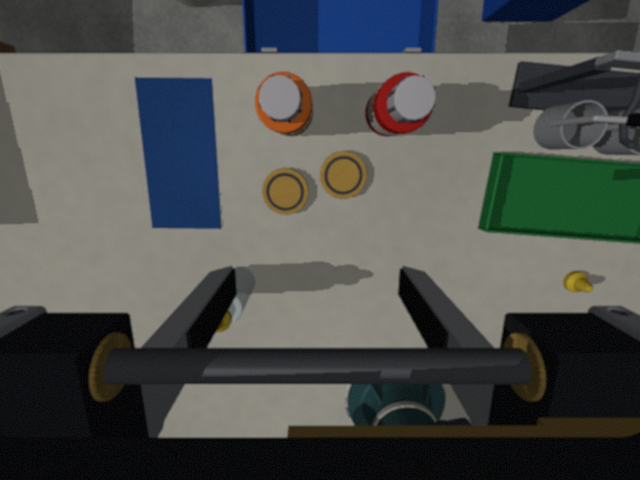

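The wrist view shows the orange cap top at about (280,97) and the red one at (411,97), lids at (343,174) and (285,191), and the mat at x 137–220.

```bash
python3 - <<'E'
from h import *
im=cv2.cvtColor(cv2.imread("pics/w1.png"),cv2.COLOR_BGR2RGB); c=cam("wrist")
for b in ((258,70,304,120),(385,70,438,122)):
    x0,y0,x1,y1=b; k=mask(im,(0,0,125),(180,70,255)); z=np.zeros_like(k); z[y0:y1,x0:x1]=k[y0:y1,x0:x1]
    q=max(cv2.findContours(z,0,2)[0],key=cv2.contourArea); (u,v),r=cv2.minEnclosingCircle(q); print(u,v,r,at(c,u,v,.165))
print("by eye",at(c,280,97,.165),at(c,411,97,.165))
print("mat",[at(c,*p,0).round(3).tolist() for p in((137,78),(213,78),(220,228),(152,229))],"edge",at(c,300,53,0),at(c,400,53,0))
print("tub",at(c,247,40,-.05),at(c,436,40,-.05))
go(.588,.214,.3)
E
```

```text
278.0714416503906 96.42857360839844 21.571643829345703 [0.58715225 0.21694358]
411.0 87.125 31.13313102722168 [0.59765273 0.05294124]
by eye [0.58649043 0.21457188] [0.58633192 0.05214003]
mat [[0.64, 0.471], [0.64, 0.343], [0.381, 0.351], [0.38, 0.479]] edge [0.67791825 0.19674586] [0.67774643 0.0316218 ]
tub [0.71159609 0.29268674] [ 0.71124156 -0.04211954]
shift [138.4 -45.7 100.6] turn [-0.   -0.04 -0.04]
```

>>> move_arm:
  targets:
    - [[60,-20,40],[0,0,0],1]
    - [[115,-40,80],[0,0,0],1]
    - [[137,-47,130],[0,0,0],1]
    - [[137,-47,180],[0,0,0],1]
    - [[137,-47,225],[0,0,0],1]
    - [[137,-47,260],[0,0,0],1]
    - [[137,-47,274],[0,0,0],1]
    - [[137,-47,274],[0,0,0],1]
    - [[137,-47,274],[0,0,0],0]
    - [[137,-47,274],[0,0,0],-1]
    - [[137,-47,274],[0,0,0],-1]
    - [[137,-47,274],[0,0,0],-1]

```text
time: 3.9
tool_pos: [0.5868, 0.2164, 0.1267]
ee_rot: [-3.141, -0.001, 0.001]
wrist_force: [0.4, 0.6, 0.4]
width: 0.0575
```

>>> move_arm:
  targets:
    - [[0,0,0],[0,0,0],-1]
    - [[0,0,0],[0,0,0],-1]
    - [[0,0,-20],[0,0,0],-1]
    - [[0,0,-40],[0,0,0],-1]
    - [[-3,-30,-40],[0,0,0],-1]
    - [[-7,-70,-40],[0,0,0],-1]
    - [[-10,-110,-40],[0,0,0],-1]
    - [[-13,-150,-40],[0,0,0],-1]
    - [[-16,-180,-40],[0,0,0],-1]
    - [[-17,-193,-40],[0,0,0],-1]
    - [[-17,-193,-40],[0,0,0],-1]
    - [[-17,-193,-20],[0,0,0],-1]
    - [[-17,-193,-6],[0,0,0],-1]
    - [[-17,-193,-1],[0,0,0],-1]
    - [[-17,-193,-1],[0,0,0],-1]

```text
time: 5.78
tool_pos: [0.5698, 0.4088, 0.1274]
ee_rot: [-3.141, -0.0, 0.0]
wrist_force: [0.3, 0.6, -4.1]
width: 0.051
```

>>> move_arm:
  targets:
    - [[0,0,1],[0,0,0],-1]
    - [[0,0,2],[0,0,0],-1]
    - [[0,0,2],[0,0,0],0.2]
    - [[0,0,2],[0,0,0],0.6]
    - [[0,0,2],[0,0,0],0.8]
    - [[0,0,2],[0,0,0],0.8]

```text
time: 6.52
tool_pos: [0.5695, 0.4095, 0.1252]
ee_rot: [-3.141, -0.0, 0.001]
wrist_force: [0.2, 0.0, -0.4]
width: 0.0822
```

```bash
python3 - <<'E'
from h import *
o=status.get_obs(); print(o["width"],o["wrist_force"])
go(.5865,.0522,.127); snap("top","top1.png")
E
```

```text
0.0822192893622256 [ 0.15721014  0.0009927  -0.43523275]
shift [ 16.6 357.3  -1.8] turn [-0.01 -0.01  0.06]
```

View pics/top1.png

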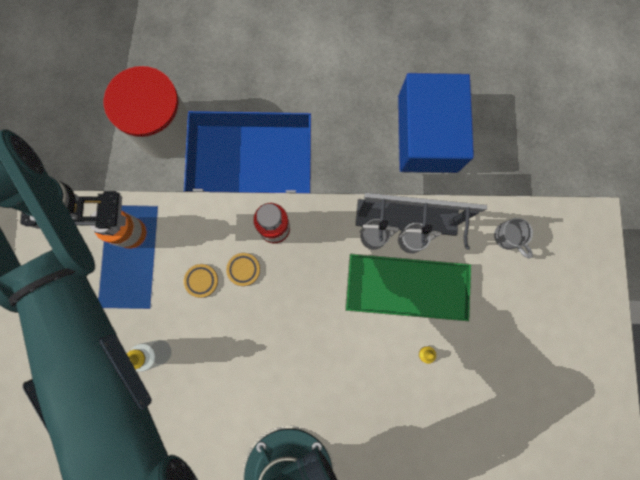

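The orange canister stands on the mat. Now the red one.

>>> move_arm:
  targets:
    - [[0,0,-40],[0,0,0],1]
    - [[0,0,-95],[0,0,0],1]
    - [[3,50,-110],[0,0,0],1]
    - [[6,110,-110],[0,0,0],1]
    - [[9,170,-110],[0,0,0],1]
    - [[12,230,-110],[0,0,0],1]
    - [[15,290,-110],[0,0,0],1]
    - [[17,340,-110],[0,0,0],1]
    - [[17,357,-110],[0,0,0],1]
    - [[17,357,-80],[0,0,0],1]
    - [[17,357,-40],[0,0,0],1]
    - [[17,357,-10],[0,0,0],1]
    - [[17,357,-2],[0,0,0],1]
    - [[17,357,-2],[0,0,0],1]
    - [[17,357,-2],[0,0,0],-1]
    - [[17,357,-2],[0,0,0],-1]
    - [[17,357,-2],[0,0,0],-1]
    - [[17,357,-2],[0,0,0],-1]
    - [[17,357,-2],[0,0,0],-1]

```text
time: 8.95
tool_pos: [0.5871, 0.0516, 0.1277]
ee_rot: [3.14, -0.001, 0.0]
wrist_force: [-0.3, -1.6, 1.8]
width: 0.0508
```

```bash
python3 - <<'E'
from h import *
o=status.get_obs(); print(o["width"],o["wrist_force"],o["tool_pos"])
go(.452,.412,.127)
E
```

```text
0.05076781242234335 [-0.30540754 -1.55921338  1.8236756 ] [0.58712538 0.05158813 0.12770478]
shift [-1.350e+02 -3.605e+02  1.000e-01] turn [ 0.08 -0.06  0.02]
```

>>> move_arm:
  targets:
    - [[0,0,-20],[0,0,0],-1]
    - [[0,0,-42],[0,0,0],-1]
    - [[-30,-20,-42],[0,0,0],-1]
    - [[-70,-45,-42],[0,0,0],-1]
    - [[-105,-85,-42],[0,0,0],-1]
    - [[-130,-130,-42],[0,0,0],-1]
    - [[-135,-180,-42],[0,0,0],-1]
    - [[-135,-230,-42],[0,0,0],-1]
    - [[-135,-280,-42],[0,0,0],-1]
    - [[-135,-325,-42],[0,0,0],-1]
    - [[-135,-352,-42],[0,0,0],-1]
    - [[-135,-360,-42],[0,0,0],-1]
    - [[-135,-360,-35],[0,0,0],-1]
    - [[-135,-360,-18],[0,0,0],-1]
    - [[-135,-360,-6],[0,0,0],-1]
    - [[-135,-360,0],[0,0,0],-1]
    - [[-135,-360,1],[0,0,0],-1]
    - [[-135,-360,1],[0,0,0],-1]

```text
time: 11.2
tool_pos: [0.4526, 0.411, 0.128]
ee_rot: [3.14, -0.003, -0.0]
wrist_force: [1.1, -4.5, 4.9]
width: 0.0509
```

>>> move_arm:
  targets:
    - [[0,0,-1],[0,0,0],-1]
    - [[0,0,-1],[0,0,0],0.2]
    - [[0,0,-1],[0,0,0],0.8]
    - [[0,0,-1],[0,0,0],0.8]
    - [[0,0,-1],[0,0,0],0.8]
    - [[0,0,-30],[0,0,0],0.8]
    - [[0,0,-80],[0,0,0],0.8]
    - [[-5,30,-130],[0,0,0],0.4]
    - [[-15,80,-180],[0,0,0],0]
    - [[-25,140,-220],[0,0,0],-0.2]
    - [[-30,190,-250],[0,0,0],-0.2]
    - [[-30,230,-270],[0,0,0],-0.2]
    - [[-30,240,-270],[0,0,0],-0.2]
    - [[-30,240,-270],[0,0,0],-0.2]

```text
time: 12.95
tool_pos: [0.4218, 0.1724, 0.3955]
ee_rot: [-3.141, 0.0, 0.0]
wrist_force: [-0.2, -0.2, -0.4]
width: 0.0374
```

```bash
python3 - <<'E'
from h import *
o=status.get_obs(); print(o["time"],o["width"],o["wrist_force"],o["tool_pos"])
im,c=snap("wrist","w2.png")
for p,s in blobs(mask(im,(10,110,90),(28,255,255)),100): print("or",p,s,at(c,*p,.012))
E
```

```text
12.95 0.03741937052515494 [-0.15036564 -0.20275874 -0.35284532] [0.42180359 0.17240383 0.39550609]
or [153.4  96.3] [ 122   62   50   62 1019] [0.58069685 0.44385012]
or [345.9 157.8] [322 134  48  49 599] [0.48170229 0.12312823]
or [346.1 158.5] [330 142  33  34 870] [0.48052371 0.12275596]
or [287.8 175.4] [264 152  46  47 473] [0.45167452 0.2242896 ]
or [286.6 176. ] [272 161  30  32 761] [0.45063678 0.22641723]
or [584.3 269.5] [570 259  31  21 477] [ 0.27689873 -0.33070687]
or [215.9 300.8] [203 290  29  23 398] [0.21221264 0.36886661]
or [405.8 357.9] [396 334  17  48 297] [ 0.0861037  -0.00736924]
```

View pics/w2.png

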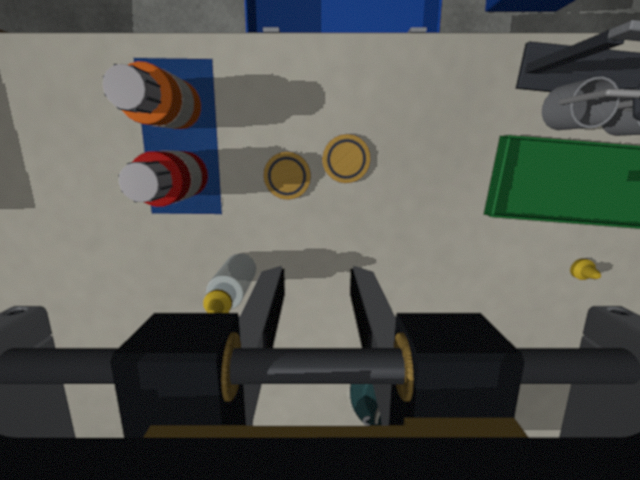

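>>> move_arm:
  targets:
    - [[-7,49,55],[0,0,0],-0.2]
    - [[-7,49,115],[0,0,0],-0.2]
    - [[-7,49,175],[0,0,0],-0.2]
    - [[-7,49,235],[0,0,0],-0.2]
    - [[-7,49,290],[0,0,0],-0.2]
    - [[-7,49,335],[0,0,0],-0.2]
    - [[-7,49,365],[0,0,0],-0.2]
    - [[-7,49,382],[0,0,0],-0.2]
    - [[-7,49,390],[0,0,0],-0.2]
    - [[-7,49,390],[0,0,0],-0.2]

```text
time: 14.25
tool_pos: [0.4137, 0.1239, 0.005]
ee_rot: [3.141, 0.003, 0.002]
wrist_force: [0.7, 0.2, 0.2]
width: 0.0379
```

```bash
python3 - <<'E'
from h import *
im,c=snap("wrist","w3.png")
for p,s in blobs(mask(im,(10,110,90),(28,255,255)),300): print("or",p,s,at(c,*p,.012))
go(.70,.123,.005)
E
```

```text
or [319.8 154.5] [ 249   86  142  144 5147] [0.48449191 0.12271917]
or [320.  159.8] [ 272  111   97   99 7468] [0.48148105 0.12258922]
or [152.3 203.6] [  82  139  136  135 4226] [0.45543257 0.22398623]
or [148.5 209.3] [ 103  164   92   91 6468] [0.4519343  0.22673336]
or [405.8 358.2] [396 334  17  50 322] [0.34861476 0.06298455]
shift [285.4   1.4   0.8] turn [-0.    0.03  0.11]
```

>>> move_arm:
  targets:
    - [[15,0,0],[0,0,0],-0.2]
    - [[35,0,0],[0,0,0],-0.2]
    - [[60,0,0],[0,0,0],-0.2]
    - [[85,0,0],[0,0,0],-0.2]
    - [[110,0,0],[0,0,0],-0.2]
    - [[135,0,0],[0,0,0],-0.2]
    - [[160,0,0],[0,0,0],-0.2]
    - [[185,0,0],[0,0,0],-0.2]
    - [[210,0,0],[0,0,0],-0.2]
    - [[235,0,0],[0,0,0],-0.2]
    - [[260,0,0],[0,0,0],-0.2]
    - [[280,0,0],[0,0,0],-0.2]
    - [[292,0,0],[0,0,0],-0.2]
    - [[292,0,0],[0,0,0],-0.2]
    - [[280,0,-60],[0,0,0],-0.2]
    - [[220,0,-80],[0,0,0],-0.2]
    - [[160,0,-80],[0,0,0],-0.2]
    - [[100,0,-80],[0,0,0],-0.2]
    - [[40,-30,-80],[0,0,0],-0.2]
    - [[-33,-102,-80],[0,0,0],-0.2]

```text
time: 16.8
tool_pos: [0.412, 0.1944, 0.0867]
ee_rot: [-3.141, -0.002, -0.002]
wrist_force: [-0.3, 0.3, 0.4]
width: 0.0376
```

```bash
python3 - <<'E'
from h import *
o=status.get_obs(); print(o["tool_pos"],o["wrist_force"])
im,c=snap("top","top2.png")
for p,s in blobs(mask(im,(10,100,90),(28,255,255)),80): print("or",p,s,at(c,*p,.012))
go(.383,.2255,.005)
E
```

```text
[0.41195532 0.19438998 0.08673548] [-0.32466522  0.34043595  0.44789537]
or [119.2 228.7] [ 95 208  39  36 548] [0.5778934  0.43207068]
or [138.9 238.2] [128 223  17  24  84] [0.55444427 0.38153121]
or [243.7 269.1] [226 253  34  33 307] [0.47997214 0.11839246]
or [242.5 268.9] [231 258  24  23 418] [0.48043811 0.12137394]
or [204.4 269.7] [188 264  30  17 118] [0.47750207 0.21524892]
or [199.9 274.1] [190 269  21  11 158] [0.46651791 0.22579158]
or [427.1 354.5] [419 346  17  18 241] [ 0.27708197 -0.33230968]
shift [-23.  -25.5  81.9] turn [-0.3   0.22  0.29]
```

View pics/top2.png

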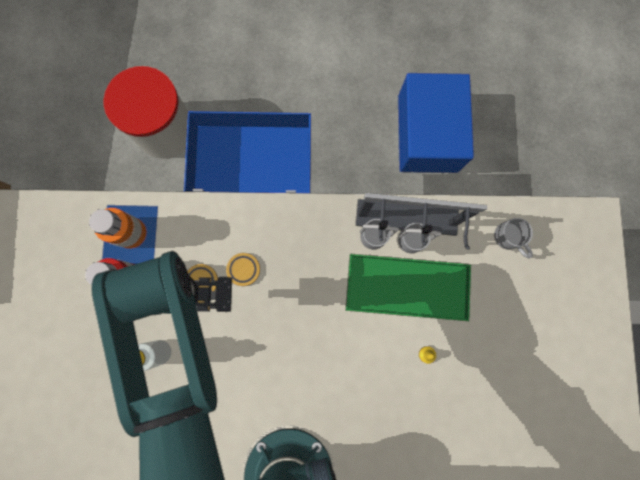

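The first lid still reads (0.480, 0.121), so the push didn't move it. I'll repeat it in short pieces and check the force and pose each time.

>>> move_arm:
  targets:
    - [[0,40,0],[0,0,0],-0.2]
    - [[0,71,0],[0,0,0],-0.2]
    - [[0,71,0],[0,0,0],-0.2]
    - [[0,71,40],[0,0,0],-0.2]
    - [[0,71,70],[0,0,0],-0.2]
    - [[0,71,82],[0,0,0],-0.2]
    - [[0,71,82],[0,0,0],-0.2]

```text
time: 17.73
tool_pos: [0.4135, 0.1239, 0.0039]
ee_rot: [-3.142, 0.001, 0.001]
wrist_force: [0.7, -0.3, 0.4]
width: 0.0378
```

>>> move_arm:
  targets:
    - [[20,0,0],[0,0,0],-0.2]
    - [[40,0,0],[0,0,0],-0.2]
    - [[60,0,0],[0,0,0],-0.2]
    - [[80,0,0],[0,0,0],-0.2]
    - [[80,0,0],[0,0,0],-0.2]

```text
time: 18.35
tool_pos: [0.4961, 0.1239, 0.0059]
ee_rot: [-3.141, -0.003, 0.001]
wrist_force: [-0.4, -0.1, 0.2]
width: 0.0378
```

```bash
python3 - <<'E'
from h import *
o=status.get_obs(); print(o["tool_pos"],o["wrist_force"])
im,c=snap("wrist","w4.png")
for p,s in blobs(mask(im,(10,110,90),(28,255,255)),300): print("or",p,s,at(c,*p,.012))
E
```

```text
[0.49606277 0.12387368 0.00591724] [-0.40664029 -0.06117077  0.18322783]
or [319.3 247.3] [ 258  229  125   60 1799] [0.51005532 0.1227618 ]
or [317.6 290.7] [ 282  250   72   81 4739] [0.480601   0.12380247]
or [152.1 295.9] [ 105  272  116   75 1637] [0.47682798 0.23217438]
or [152.5 309.6] [ 124  294   72   44 1264] [0.46700427 0.23312618]
or [316.5 336.5] [277 321  82  26 753] [0.44717657 0.12451365]
```

View pics/w4.png

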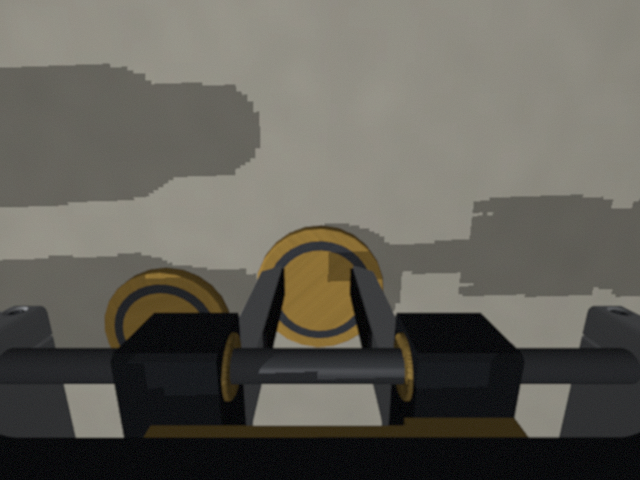

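The fingers ride over the lid at TCP z = 6 mm, so with the gripper partly open the tips sit above the TCP. I'll go back, close further and feel for the counter.

>>> move_arm:
  targets:
    - [[0,0,-40],[0,0,0],-0.5]
    - [[-40,0,-40],[0,0,0],-0.5]
    - [[-83,0,-40],[0,0,0],-0.5]
    - [[-83,0,-40],[0,0,0],-0.5]
    - [[-83,0,-20],[0,0,0],-0.5]
    - [[-83,0,-5],[0,0,0],-0.5]
    - [[-83,0,3],[0,0,0],-0.5]
    - [[-83,0,5],[0,0,0],-0.5]
    - [[-83,0,5],[0,0,0],-0.5]

```text
time: 19.52
tool_pos: [0.4111, 0.1235, -0.0007]
ee_rot: [3.142, -0.0, 0.001]
wrist_force: [-0.3, 0.1, -0.1]
width: 0.0235
```

>>> move_arm:
  targets:
    - [[0,0,1],[0,0,0],-0.5]
    - [[0,0,2],[0,0,0],-0.5]
    - [[0,0,3],[0,0,0],-0.5]
    - [[0,0,3],[0,0,0],-0.5]

```text
time: 20.02
tool_pos: [0.4107, 0.1234, -0.0039]
ee_rot: [3.141, 0.0, 0.001]
wrist_force: [-0.5, 0.5, -0.2]
width: 0.0236
```

>>> move_arm:
  targets:
    - [[0,0,1],[0,0,0],-0.5]
    - [[0,0,2],[0,0,0],-0.5]
    - [[0,0,3],[0,0,0],-0.5]
    - [[0,0,3],[0,0,0],-0.5]

```text
time: 20.52
tool_pos: [0.4107, 0.1234, -0.007]
ee_rot: [3.141, 0.0, 0.001]
wrist_force: [0.3, 0.5, 1.3]
width: 0.0233
```

>>> move_arm:
  targets:
    - [[0,0,-2],[0,0,0],-0.5]
    - [[15,0,-2],[0,0,0],-0.5]
    - [[35,0,-2],[0,0,0],-0.5]
    - [[60,0,-2],[0,0,0],-0.5]
    - [[85,0,-2],[0,0,0],-0.5]
    - [[110,0,-2],[0,0,0],-0.5]
    - [[130,0,-2],[0,0,0],-0.5]
    - [[140,0,-2],[0,0,0],-0.5]

```text
time: 21.52
tool_pos: [0.5525, 0.1234, -0.0051]
ee_rot: [3.142, -0.0, 0.0]
wrist_force: [-0.2, 0.3, -0.1]
width: 0.0237
```

```bash
python3 - <<'E'
from h import *
o=status.get_obs(); print(o["tool_pos"],o["wrist_force"])
im,c=snap("wrist","w5.png")
for p,s in blobs(mask(im,(10,110,90),(28,255,255)),300): print("or",p,s,at(c,*p,.012))
E
```

```text
[ 0.55249311  0.12343072 -0.00506218] [-0.24485172  0.27206125 -0.0668895 ]
or [316.3 326.9] [291 320  52  18 610] [0.51707186 0.12419146]
or [317.9 396.1] [ 280  384   75   30 1783] [0.46512646 0.12312159]
or [316.5 417.9] [277 404  82  22 646] [0.44739198 0.12406672]
```

Still no contact, so the tips rise a lot when open. The TCP is defined for shut fingers, so I'll push with them shut.

>>> move_arm:
  targets:
    - [[0,0,-40],[0,0,0],-1]
    - [[-50,0,-40],[0,0,0],-1]
    - [[-110,0,-40],[0,0,0],-1]
    - [[-142,0,-40],[0,0,0],-1]
    - [[-142,0,-40],[0,0,0],-1]
    - [[-142,0,-25],[0,0,0],-1]
    - [[-142,0,-15],[0,0,0],-1]
    - [[-142,0,-11],[0,0,0],-1]
    - [[-142,0,-10],[0,0,0],-1]

```text
time: 22.7
tool_pos: [0.4087, 0.1233, 0.0044]
ee_rot: [3.141, 0.002, 0.001]
wrist_force: [-0.3, 0.5, -1.5]
width: 0.0002
```

```bash
python3 - <<'E'
from h import *
o=status.get_obs(); print(o["tool_pos"],o["wrist_force"],o["width"])
im,c=snap("wrist","w6.png")
for p,s in blobs(mask(im,(10,110,90),(28,255,255)),300): print("or",p,s,at(c,*p,.012))
E
```

```text
[0.40872659 0.12331634 0.00435874] [-0.25038079  0.50552238 -1.50865786] 0.00024350474839266825
or [318.7 145.8] [ 248   76  142  146 5272] [0.48435208 0.1227075 ]
or [318.8 151. ] [ 271  101   97  101 7659] [0.48144525 0.12264422]
or [149.8 196.4] [  79  131  137  136 4182] [0.45502742 0.22398883]
or [145.9 201.7] [ 100  156   92   92 6552] [0.45182686 0.22674802]
```

View pics/w6.png

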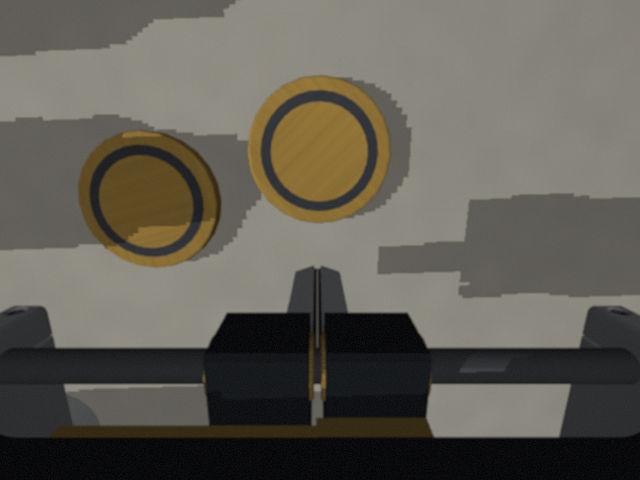

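>>> move_arm:
  targets:
    - [[0,0,2],[0,0,0],-1]
    - [[0,0,4],[0,0,0],-1]
    - [[0,0,6],[0,0,0],-1]
    - [[0,0,8],[0,0,0],-1]
    - [[0,0,10],[0,0,0],-1]
    - [[0,0,10],[0,0,0],-1]

```text
time: 23.5
tool_pos: [0.4086, 0.1234, -0.0051]
ee_rot: [3.141, 0.0, 0.001]
wrist_force: [-0.1, 0.4, 0.5]
width: 0.0007
```

>>> move_arm:
  targets:
    - [[0,0,2],[0,0,0],-1]
    - [[0,0,4],[0,0,0],-1]
    - [[0,0,5],[0,0,0],-1]
    - [[0,0,5],[0,0,0],-1]

```text
time: 24.0
tool_pos: [0.4087, 0.1234, -0.0099]
ee_rot: [3.141, 0.0, 0.001]
wrist_force: [0.3, 0.2, -0.1]
width: 0.0002
```

>>> move_arm:
  targets:
    - [[0,0,1.5],[0,0,0],-1]
    - [[0,0,3],[0,0,0],-1]
    - [[0,0,4],[0,0,0],-1]
    - [[0,0,4],[0,0,0],-1]

```text
time: 24.5
tool_pos: [0.4086, 0.1234, -0.014]
ee_rot: [3.141, 0.0, 0.001]
wrist_force: [0.1, 0.0, -1.0]
width: 0.0006
```

>>> move_arm:
  targets:
    - [[0,0,1],[0,0,0],-1]
    - [[0,0,2],[0,0,0],-1]
    - [[0,0,3],[0,0,0],-1]
    - [[0,0,3],[0,0,0],-1]

```text
time: 25.0
tool_pos: [0.4087, 0.1234, -0.017]
ee_rot: [3.141, 0.0, 0.001]
wrist_force: [-0.7, 0.5, -0.6]
width: 0.0006
```

>>> move_arm:
  targets:
    - [[0,0,1],[0,0,0],-1]
    - [[0,0,2],[0,0,0],-1]
    - [[0,0,2],[0,0,0],-1]

```text
time: 25.38
tool_pos: [0.4087, 0.1234, -0.019]
ee_rot: [3.141, 0.0, 0.001]
wrist_force: [0.5, -0.2, -0.2]
width: 0.0004
```

```bash
python3 - <<'E'
from h import *
o=status.get_obs(); print(o["tool_pos"],o["wrist_force"],o["width"],robot.grasp_offset,[a for a in dir(robot) if a[0]!='_'])
im,c=snap("wrist","w7.png"); cv2.imwrite("pics/w7c.png",cv2.resize(im[200:330,230:410],None,fx=4,fy=4)[...,::-1])
E
```

```text
[ 0.40866236  0.12342326 -0.01897777] [ 0.54657559 -0.22820202 -0.230702  ] 0.00035436512332520014 0.0188 ['IKError', 'grasp_offset']
```

View pics/w7c.png

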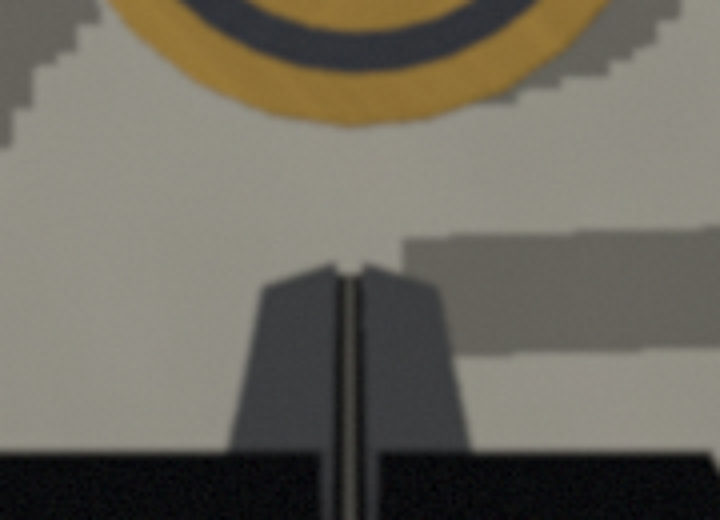

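The fingertip shadow is only a few mm away, so the real tips end roughly 20 mm behind the reported TCP. I'll keep probing.

>>> move_arm:
  targets:
    - [[0,0,1],[0,0,0],-1]
    - [[0,0,2],[0,0,0],-1]
    - [[0,0,2],[0,0,0],-1]

```text
time: 25.8
tool_pos: [0.4086, 0.1234, -0.021]
ee_rot: [3.141, 0.0, 0.001]
wrist_force: [-0.4, -0.2, -0.5]
width: 0.0006
```

>>> move_arm:
  targets:
    - [[0,0,1],[0,0,0],-1]
    - [[0,0,2],[0,0,0],-1]
    - [[0,0,2],[0,0,0],-1]

```text
time: 26.18
tool_pos: [0.4086, 0.1234, -0.023]
ee_rot: [3.141, 0.0, 0.001]
wrist_force: [0.8, 0.5, 0.2]
width: 0.0004
```

>>> move_arm:
  targets:
    - [[0,0,0],[0,0,0],-0.3]
    - [[0,0,0],[0,0,0],-0.2]
    - [[15,0,0],[0,0,0],-0.2]
    - [[30,0,0],[0,0,0],-0.2]
    - [[45,0,0],[0,0,0],-0.2]
    - [[60,0,0],[0,0,0],-0.2]
    - [[60,0,0],[0,0,0],-0.2]

```text
time: 27.05
tool_pos: [0.4703, 0.1234, -0.0228]
ee_rot: [3.142, -0.001, 0.0]
wrist_force: [0.3, -0.5, -0.7]
width: 0.0375
```

```bash
python3 - <<'E'
from h import *
o=status.get_obs(); print(o["tool_pos"],o["wrist_force"],o["width"])
im,c=snap("wrist","w8.png")
for p,s in blobs(mask(im,(10,110,90),(28,255,255)),300): print("or",p,s,at(c,*p,.012))
E
```

```text
[ 0.47028544  0.12340101 -0.02281303] [ 0.31630725 -0.5063315  -0.6708322 ] 0.03746822418362688
or [317.2 189.4] [ 238  116  159  158 6305] [0.52388992 0.12363813]
or [316.9 197.5] [ 263  144  109  108 9251] [0.51970415 0.12379186]
or [126.4 279.7] [  65  246  144  101 2771] [0.47405594 0.22923416]
or [126.9 305.1] [  87  272   97   75 4393] [0.45869712 0.23117798]
or [405.8 359.4] [396 334  17  53 365] [0.42367351 0.0711638 ]
```

View pics/w8.png

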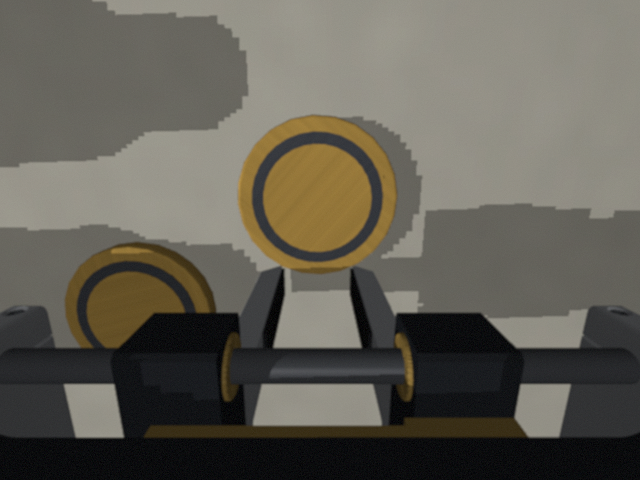

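The push works at this height; the lid moved to x of about 0.52. I'll carry on over the edge and then set up behind the second lid.

>>> move_arm:
  targets:
    - [[15,0,0],[0,0,0],-0.2]
    - [[35,0,0],[0,0,0],-0.2]
    - [[60,0,0],[0,0,0],-0.2]
    - [[85,0,0],[0,0,0],-0.2]
    - [[110,0,0],[0,0,0],-0.2]
    - [[135,0,0],[0,0,0],-0.2]
    - [[160,0,0],[0,0,0],-0.2]
    - [[185,0,0],[0,0,0],-0.2]
    - [[210,0,0],[0,0,0],-0.2]
    - [[230,0,0],[0,0,0],-0.2]
    - [[240,0,0],[0,0,0],-0.2]
    - [[240,0,0],[0,0,0],-0.2]
    - [[230,0,-60],[0,0,0],-0.2]
    - [[180,0,-90],[0,0,0],-0.2]
    - [[120,-20,-90],[0,0,0],-0.2]
    - [[60,-50,-90],[0,0,0],-0.2]
    - [[0,-75,-90],[0,0,0],-0.2]
    - [[-50,-95,-90],[0,0,0],-0.2]
    - [[-90,-101,-90],[0,0,0],-0.2]
    - [[-90,-101,-90],[0,0,0],-0.2]

```text
time: 29.6
tool_pos: [0.3756, 0.2247, 0.0671]
ee_rot: [-3.142, 0.0, 0.004]
wrist_force: [0.3, -0.4, -0.5]
width: 0.0375
```

```bash
python3 - <<'E'
from h import *
o=status.get_obs(); print(o["tool_pos"],o["wrist_force"],o["width"])
im,c=snap("wrist","w9.png")
for p,s in blobs(mask(im,(10,110,90),(28,255,255)),300): print("wr",p,s,at(c,*p,.012))
im,c=snap("top","t9.png")
for p,s in blobs(mask(im,(10,100,60),(28,255,255)),60): print("top",p,s,at(c,*p,.012),at(c,*p,-.14))
E
```

```text
[0.37561108 0.22470273 0.06708862] [ 0.29302427 -0.40892233 -0.49696601] 0.03748920331768457
wr [316.1 143.1] [ 262   88  108  113 2910] [0.4539051  0.22605204]
wr [315.7 145.9] [ 280  108   72   77 4362] [0.45185554 0.22634933]
wr [405.7 357.8] [395 334  18  49 330] [0.26810192 0.14474216]
top [253.5 168.2] [240 155  28  27 598] [0.73946719 0.10221363] [0.78761223 0.12300225]
top [119.3 228.6] [ 95 209  39  35 549] [0.57814987 0.43184212] [0.60429865 0.49757689]
top [139.6 236.8] [128 222  18  25 105] [0.5579955  0.38004368] [0.58139615 0.43871552]
top [201.1 281.2] [184 264  34  35 308] [0.44907096 0.22199196] [0.45761933 0.25911283]
top [199.8 280.2] [189 269  23  23 425] [0.45149643 0.22529964] [0.46037551 0.26287153]
top [427.1 354.6] [419 346  17  18 237] [ 0.27684585 -0.33230307] [ 0.26191063 -0.37076252]
top [133.8 359.2] [123 350  22  20 336] [0.26139185 0.37327601] [0.24434942 0.43102506]
```

Lid 1 is in the tub. Now lid 2.

>>> move_arm:
  targets:
    - [[0,-1,40],[0,0,0],-0.2]
    - [[0,-1,75],[0,0,0],-0.2]
    - [[0,-1,88],[0,0,0],-0.2]
    - [[0,-1,90],[0,0,0],-0.2]
    - [[0,-1,90],[0,0,0],-0.2]
    - [[20,-1,90],[0,0,0],-0.2]
    - [[45,-1,90],[0,0,0],-0.2]
    - [[70,-1,90],[0,0,0],-0.2]
    - [[95,-1,90],[0,0,0],-0.2]
    - [[120,-1,90],[0,0,0],-0.2]
    - [[145,-1,90],[0,0,0],-0.2]
    - [[170,-1,90],[0,0,0],-0.2]
    - [[195,-1,90],[0,0,0],-0.2]
    - [[220,-1,90],[0,0,0],-0.2]
    - [[245,-1,90],[0,0,0],-0.2]
    - [[270,-1,90],[0,0,0],-0.2]
    - [[295,-1,90],[0,0,0],-0.2]
    - [[315,-1,90],[0,0,0],-0.2]
    - [[328,-1,90],[0,0,0],-0.2]
    - [[328,-1,90],[0,0,0],-0.2]

```text
time: 32.2
tool_pos: [0.7084, 0.2257, -0.0215]
ee_rot: [-3.141, -0.003, 0.0]
wrist_force: [-0.9, -0.3, -0.0]
width: 0.0375
```

>>> move_arm:
  targets:
    - [[0,0,-60],[0,0,0],0]
    - [[-50,0,-120],[0,0,0],0]
    - [[-110,0,-180],[0,0,0],0]
    - [[-170,40,-240],[0,0,0],0]
    - [[-220,80,-300],[0,0,0],0]
    - [[-260,140,-360],[0,0,0],0]
    - [[-270,200,-420],[0,0,0],0]
    - [[-270,260,-420],[0,0,0],0]
    - [[-270,320,-420],[0,0,0],0]
    - [[-270,380,-420],[0,0,0],0]
    - [[-270,430,-420],[0,0,0],0]
    - [[-270,430,-420],[0,0,0],0]
    - [[-270,430,-420],[0,0,0],0]

```text
time: 33.83
tool_pos: [0.4359, -0.2069, 0.3981]
ee_rot: [3.14, -0.001, -0.003]
wrist_force: [-0.4, -0.2, -0.1]
width: 0.0469
```

```bash
python3 - <<'E'
from h import *
o=status.get_obs(); print(o["tool_pos"],o["wrist_force"],o["width"])
im,c=snap("top","t10.png")
for p,s in blobs(mask(im,(10,100,60),(28,255,255)),60): print("top",p,s,at(c,*p,.012),at(c,*p,-.14))
snap("wrist","w10.png")
E
```

```text
[ 0.43585574 -0.20694557  0.39810798] [-0.41297938 -0.22811225 -0.08948605] 0.04691122060299633
top [253.5 168.2] [240 155  28  27 599] [0.73946719 0.10221363] [0.78761223 0.12300225]
top [218.2 169.9] [205 157  28  27 590] [0.73364763 0.19223537] [0.78099915 0.22529881]
top [119.4 228.7] [ 95 209  39  35 550] [0.57789927 0.43157496] [0.60401389 0.4972733 ]
top [139.9 235.8] [130 221  16  26 102] [0.56052856 0.37947561] [0.58427461 0.43807   ]
top [427.6 353.7] [419 346  17  17 209] [ 0.27897968 -0.3335814 ] [ 0.26433543 -0.37221516]
top [134.1 359.1] [124 350  21  20 324] [0.261629  0.3725796] [0.24461891 0.43023369]
```

View pics/w10.png

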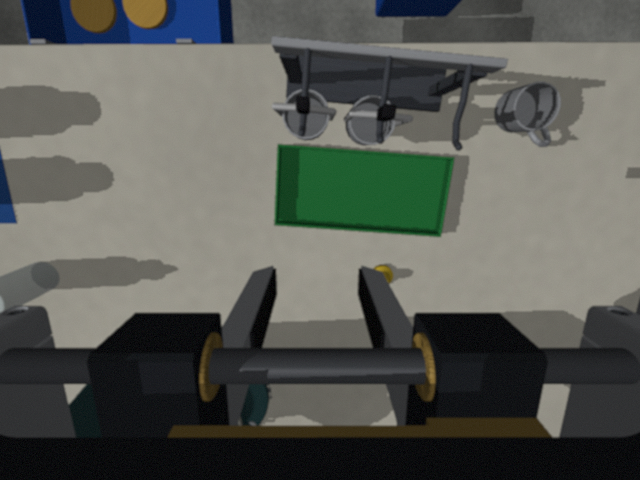

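Both lids lie in the tub, at about (0.788, 0.123) and (0.781, 0.225). The wrist view shows pail grips at about (303,105) and (385,113), and the tray's corners. Next I'll measure the grips, tray and rack yaw.

```bash
python3 - <<'E'
from h import *
W=cv2.cvtColor(cv2.imread("pics/w10.png"),cv2.COLOR_BGR2RGB);T=cv2.cvtColor(cv2.imread("pics/t10.png"),cv2.COLOR_BGR2RGB)
S=cv2.cvtColor(cv2.imread("pics/scene0.png"),cv2.COLOR_BGR2RGB)
cw,ct,cs=cam("wrist"),cam("top"),cam("scene")
# grip blobs
for th in (28,38): print(th,[(p,s[:4]) for p,s in blobs(mask(W,(0,0,0),(180,255,th)),20,(290,85,410,130))])
gw=[p for p,s in blobs(mask(W,(0,0,0),(180,255,38)),20,(290,85,410,130))]
gs=[(248.5,173.6),(212.5,159.5)]
gt=[(383,224.6),(426.8,229)]
for w in gw:
    for i in (0,1): print(i,"ws",cross(cw,w,cs,gs[i]),"ts",cross(ct,gt[i],cs,gs[i]))
print("tray",np.mean([at(cw,*p,.03) for p in((278,145),(453,156),(441,236),(275,225))],0),[at(cw,*p,.03).round(3) for p in((278,145),(453,156),(441,236),(275,225))])
print("rack top front/back", at(cw,275,45,.204),at(cw,505,66,.204))
E
```

```text
28 [(array([302.7, 104.4]), array([296,  96,  13,  18], dtype=int32)), (array([386.2, 112.2]), array([378, 104,  19,  17], dtype=int32))]
38 [(array([302.6, 103.9]), array([296,  92,  14,  24], dtype=int32)), (array([387.4, 111.7]), array([377, 104,  33,  18], dtype=int32))]
0 ws (array([ 0.55846381, -0.1926839 ,  0.2223479 ]), np.float64(0.0034266919251142026)) ts (array([ 0.55709396, -0.19572878,  0.21988006]), np.float64(0.00016866606283343674))
1 ws (array([ 0.5728636 , -0.22116588,  0.26714016]), np.float64(0.07013828592161284)) ts (array([ 0.54879604, -0.28564319,  0.21964651]), np.float64(0.0011574573353094657))
0 ws (array([ 0.53794136, -0.25223772,  0.19204316]), np.float64(0.07709458933514696)) ts (array([ 0.55709396, -0.19572878,  0.21988006]), np.float64(0.00016866606283343674))
1 ws (array([ 0.54971646, -0.28363684,  0.22084689]), np.float64(0.0009746905900908205)) ts (array([ 0.54879604, -0.28564319,  0.21964651]), np.float64(0.0011574573353094657))
tray [ 0.43952696 -0.28411165] [array([ 0.518, -0.142]), array([ 0.499, -0.435]), array([ 0.36 , -0.428]), array([ 0.381, -0.132])]
rack top front/back [ 0.61962641 -0.16149558] [ 0.59801858 -0.41339082]
```

>>> move_arm:
  targets:
    - [[50,-5,40],[0,0,2.4],0]
    - [[100,-10,80],[0,0,4.8],0]
    - [[121,-12,115],[0,0,4.8],0]
    - [[121,-12,135],[0,0,4.8],0]
    - [[121,-12,135],[0,0,4.8],0]

```text
time: 34.55
tool_pos: [0.5572, -0.1903, 0.2602]
ee_rot: [-3.14, 0.004, -0.081]
wrist_force: [-0.5, 0.1, 0.7]
width: 0.047
```

```bash
python3 - <<'E'
from h import *
o=status.get_obs(); print(o["tool_pos"],o["ee_rot"])
snap("wrist","w11.png"); go(.557,-.1945,.181,-.084)
E
```

```text
[ 0.55721193 -0.19027443  0.2602346 ] [-3.13980185  0.004091   -0.08080102]
shift [-0.4  3.7 81.4] turn [-0.02  0.03  0.15]
```

View pics/w11.png

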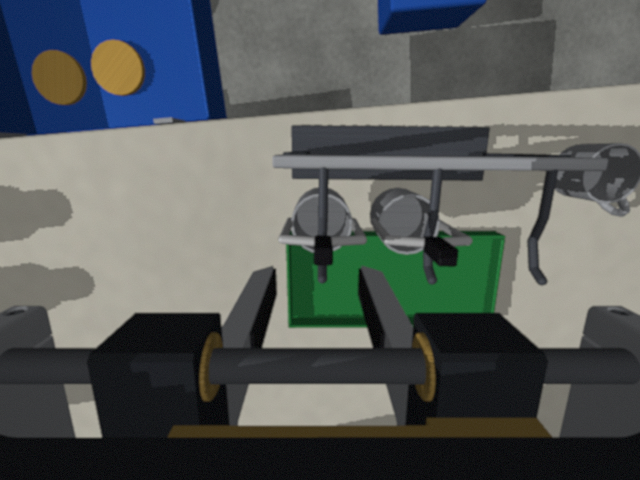

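The wrist view has grip A centred between the jaws at about (322,250) with the yaw aligned, so I'll descend and grasp.

>>> move_arm:
  targets:
    - [[0,2,25],[0,0,0],0]
    - [[0,2,50],[0,0,0],0]
    - [[0,2,70],[0,0,0],0]
    - [[0,2,80],[0,0,0],0]
    - [[0,2,80],[0,0,0],0]
    - [[0,2,80],[0,0,0],-1]
    - [[0,2,80],[0,0,0],-1]
    - [[0,2,80],[0,0,0],-1]
    - [[0,2,80],[0,0,0],-1]

```text
time: 35.72
tool_pos: [0.558, -0.1946, 0.1825]
ee_rot: [3.141, -0.0, -0.083]
wrist_force: [-0.1, 0.2, 1.1]
width: 0.0137
```

>>> move_arm:
  targets:
    - [[0,0,-15],[0,0,0],-1]
    - [[0,0,-30],[0,0,0],-1]
    - [[0,0,-42],[0,0,0],-1]
    - [[0,0,-42],[0,0,0],-1]
    - [[-20,0,-42],[0,0,0],-1]
    - [[-45,0,-42],[0,0,0],-1]
    - [[-70,3,-42],[0,0,0],-1]
    - [[-95,7,-42],[0,0,0],-1]
    - [[-110,10,-42],[0,0,0],-1]
    - [[-110,10,-42],[0,0,0],-1]
    - [[-110,10,-20],[0,0,0],-1]
    - [[-110,10,10],[0,0,0],-1]
    - [[-110,10,35],[0,0,0],-1]
    - [[-110,10,52],[0,0,0],-1]
    - [[-110,10,58],[0,0,0],-1]
    - [[-110,10,58],[0,0,0],-1]

```text
time: 37.72
tool_pos: [0.4478, -0.1953, 0.1243]
ee_rot: [3.142, -0.0, -0.083]
wrist_force: [-0.5, 0.6, -0.8]
width: 0.0134
```

```bash
python3 - <<'E'
from h import *
o=status.get_obs(); print(o["tool_pos"],o["ee_rot"],o["wrist_force"])
im,c=snap("scene","s12.png"); cv2.imwrite("pics/s12c.png",cv2.resize(im[60:300,80:340],None,fx=2.4,fy=2.4)[...,::-1])
E
```

```text
[ 0.44777005 -0.1953285   0.12432838] [ 3.14151163e+00 -2.50160117e-04 -8.27813732e-02] [-0.52935041  0.61713469 -0.80336447]
```

View pics/s12c.png

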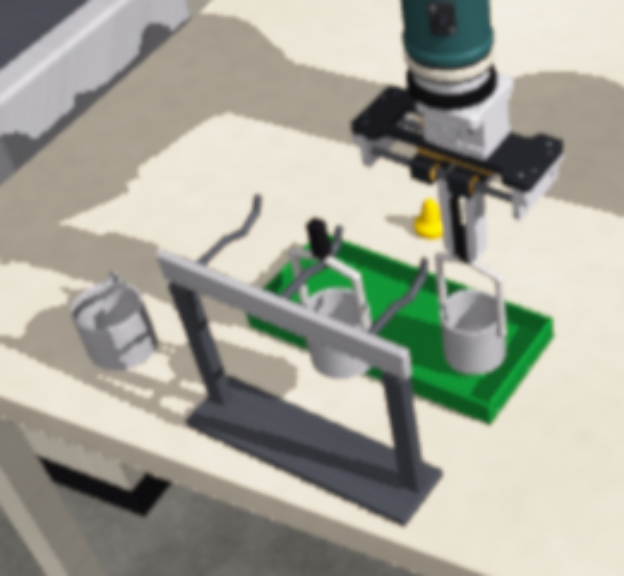

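Pail A hangs upright just above the tray floor. I'll lower it the last few mm.

>>> move_arm:
  targets:
    - [[0,0,2],[0,0,0],-1]
    - [[0,0,4],[0,0,0],-1]
    - [[0,0,5],[0,0,0],-1]
    - [[0,0,5],[0,0,0],-1]

```text
time: 38.28
tool_pos: [0.4474, -0.1952, 0.1192]
ee_rot: [3.142, -0.0, -0.083]
wrist_force: [0.1, -0.1, -0.9]
width: 0.0138
```

>>> move_arm:
  targets:
    - [[0,0,1],[0,0,0],-1]
    - [[0,0,2],[0,0,0],-1]
    - [[0,0,2],[0,0,0],-1]

```text
time: 38.65
tool_pos: [0.4474, -0.1952, 0.117]
ee_rot: [-3.142, 0.0, -0.083]
wrist_force: [0.1, 0.9, -1.5]
width: 0.0137
```

>>> move_arm:
  targets:
    - [[0,0,1],[0,0,0],-1]
    - [[0,0,2],[0,0,0],-1]
    - [[0,0,2],[0,0,0],-1]

```text
time: 39.02
tool_pos: [0.4473, -0.1952, 0.1151]
ee_rot: [-3.142, 0.0, -0.083]
wrist_force: [-0.5, 1.0, -1.1]
width: 0.0137
```

>>> move_arm:
  targets:
    - [[0,0,1],[0,0,0],-1]
    - [[0,0,1.5],[0,0,0],-1]
    - [[0,0,1.5],[0,0,0],-1]

```text
time: 39.4
tool_pos: [0.4477, -0.1954, 0.1149]
ee_rot: [3.141, -0.001, -0.083]
wrist_force: [-1.2, 1.2, 4.8]
width: 0.0142
```

>>> move_arm:
  targets:
    - [[0,0,-1],[0,0,0],-0.5]
    - [[0,0,-1],[0,0,0],0]
    - [[0,0,-1],[0,0,0],0]
    - [[0,0,-1],[0,0,0],0]
    - [[0,0,-25],[0,0,0],0]
    - [[0,0,-60],[0,0,0],0]
    - [[0,0,-110],[0,0,0],0]
    - [[0,0,-146],[0,0,0],0]
    - [[20,15,-146],[0,0,0],0]
    - [[55,40,-146],[0,0,0],0]
    - [[90,65,-146],[0,0,0],0]
    - [[109,81,-146],[0,0,0],0]
    - [[109,81,-146],[0,0,0],0]
    - [[109,81,-146],[0,0,0],0]

```text
time: 41.15
tool_pos: [0.5489, -0.2845, 0.2597]
ee_rot: [-3.141, 0.0, -0.083]
wrist_force: [0.3, -0.2, 0.3]
width: 0.0471
```

```bash
python3 - <<'E'
from h import *
o=status.get_obs(); print(o["tool_pos"],o["ee_rot"])
snap("wrist","w13.png"); go(.549,-.2845,.182,-.084)
E
```

```text
[ 0.54892889 -0.28450648  0.25968115] [-3.14124055e+00  4.91690130e-04 -8.27264569e-02]
shift [ 0.1  0.1 78.2] turn [ 0.   -0.01  0.08]
```

View pics/w13.png

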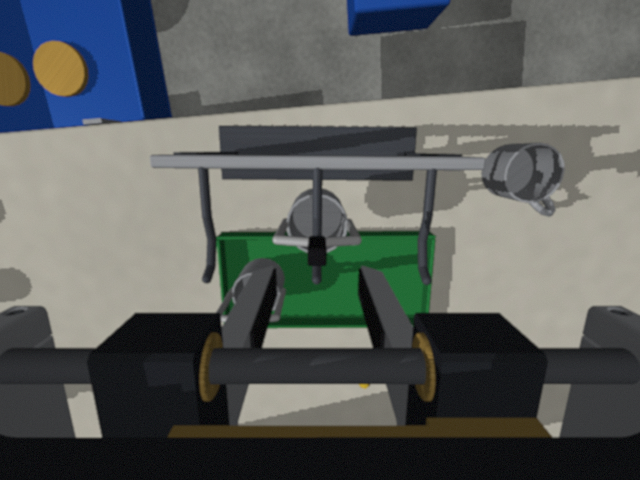

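Grip B is centred at about (317,250), and pail A stands in the tray at (255,290). I'll grasp B.

>>> move_arm:
  targets:
    - [[0,0,25],[0,0,0],0]
    - [[0,0,50],[0,0,0],0]
    - [[0,0,70],[0,0,0],0]
    - [[0,0,78],[0,0,0],0]
    - [[0,0,78],[0,0,0],0]
    - [[0,0,78],[0,0,0],-1]
    - [[0,0,78],[0,0,0],-1]
    - [[0,0,78],[0,0,0],-1]
    - [[0,0,78],[0,0,0],-1]

```text
time: 42.32
tool_pos: [0.5495, -0.2847, 0.1821]
ee_rot: [-3.141, -0.0, -0.083]
wrist_force: [-0.4, 1.8, 1.8]
width: 0.0136
```

>>> move_arm:
  targets:
    - [[0,0,-15],[0,0,0],-1]
    - [[0,0,-30],[0,0,0],-1]
    - [[0,0,-42],[0,0,0],-1]
    - [[0,0,-42],[0,0,0],-1]
    - [[-20,0,-42],[0,0,0],-1]
    - [[-45,0,-42],[0,0,0],-1]
    - [[-70,0,-42],[0,0,0],-1]
    - [[-95,0,-42],[0,0,0],-1]
    - [[-110,10,-42],[0,0,0],-1]
    - [[-110,35,-42],[0,0,0],-1]
    - [[-110,60,-42],[0,0,0],-1]
    - [[-110,70,-42],[0,0,0],-1]
    - [[-110,70,-20],[0,0,0],-1]
    - [[-110,70,10],[0,0,0],-1]
    - [[-110,70,35],[0,0,0],-1]
    - [[-110,70,52],[0,0,0],-1]
    - [[-110,70,60],[0,0,0],-1]
    - [[-110,70,64],[0,0,0],-1]
    - [[-110,70,66],[0,0,0],-1]
    - [[-110,70,66],[0,0,0],-1]

```text
time: 44.82
tool_pos: [0.4343, -0.3459, 0.1164]
ee_rot: [3.141, -0.001, -0.083]
wrist_force: [0.2, -0.0, -1.9]
width: 0.0134
```

>>> move_arm:
  targets:
    - [[0,0,1],[0,0,0],-1]
    - [[0,0,1.5],[0,0,0],-1]
    - [[0,0,1.5],[0,0,0],-1]

```text
time: 45.2
tool_pos: [0.4341, -0.3458, 0.1145]
ee_rot: [3.141, -0.001, -0.083]
wrist_force: [-0.1, 0.8, -0.0]
width: 0.014
```

>>> move_arm:
  targets:
    - [[0,0,0.5],[0,0,0],-1]
    - [[0,0,0],[0,0,0],-0.5]
    - [[0,0,0],[0,0,0],0]
    - [[0,0,0],[0,0,0],0]
    - [[0,0,0],[0,0,0],0]
    - [[0,0,-20],[0,0,0],0]
    - [[0,0,-60],[0,0,0],0]
    - [[0,0,-115],[0,0,0],0]
    - [[0,0,-170],[0,0,0],0]
    - [[-40,-40,-220],[0,0,0],0]
    - [[-90,-90,-250],[0,0,0],0]
    - [[-130,-140,-270],[0,0,0],0]
    - [[-130,-180,-270],[0,0,0],0]
    - [[-130,-180,-270],[0,0,0],0]
    - [[-130,-180,-270],[0,0,0],0]

```text
time: 47.08
tool_pos: [0.3194, -0.1557, 0.3841]
ee_rot: [3.141, -0.001, -0.082]
wrist_force: [1.0, -0.9, -0.8]
width: 0.0474
```

```bash
python3 - <<'E'
from h import *
o=status.get_obs(); print(o["tool_pos"],o["wrist_force"],o["time"])
s,cs=snap("scene","s14.png"); t,ct=snap("top","t14.png")
cv2.imwrite("pics/fin.png",np.hstack([cv2.resize(t[90:400,80:560],(400,258)),cv2.resize(s,(400,258))])[...,::-1])
for n,im,c,b in(("top",t,ct,(350,240,480,330)),("sc",s,cs,(170,120,330,250))):
    for p,q in blobs(mask(im,(0,0,0),(180,255,40)),8,b): print(n,p,q[:4])
for p,q in blobs(mask(t,(10,100,60),(28,255,255)),60): print(p,at(ct,*p,-.14))
E
```

```text
[ 0.31944274 -0.15566041  0.38409768] [ 1.01441786 -0.90928364 -0.83913534] 47.075
top [379.3 280.9] [377 279   6   5]
top [448.6 287.1] [445 285   8   5]
top [402.6 321.3] [399 319   7   5]
sc [219.4 144.2] [217 138   6  13]
sc [274.  164.3] [272 158   5  14]
[253.4 168.3] [0.78730572 0.12328371]
[218.2 170. ] [0.78069772 0.22528588]
[119.2 228.8] [0.60371912 0.49781468]
[139.6 236.6] [0.58196973 0.43875528]
[134.  359.1] [0.24461714 0.43050376]
```

View pics/fin.png

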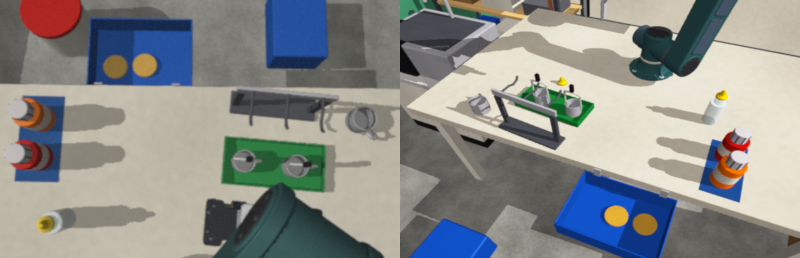

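```bash
python3 - <<'E'
from h import *
ct,cs=cam("top"),cam("scene")
print(cross(ct,(379.3,280.9),cs,(274,164.3)),cross(ct,(448.6,287.1),cs,(219.4,144.2)))
order.close_job()
E
```

```text
(array([ 0.44551751, -0.19692205,  0.15218132]), np.float64(0.00019962559740249695)) (array([ 0.43342215, -0.34733298,  0.15210371]), np.float64(0.0008537984642146397))
the job is handed in; nothing more can be done
```

I cleared the counter and handed the job in; `close_job` gives no verdict. Two lids and two pails were present this time. Simulated time was about 47 s of the 210 s.

- **Canisters:** both were moved by the cap and stand upright on the blue rectangle, next to each other along its length.
- **Lids:** both were pushed over the far edge with the slightly open fingers and lie in the scrap tub, at about (0.787, 0.123) and (0.781, 0.225).
- **Pails:** both were lifted off their hooks and stand in the wash tray. Their grips measure 152 mm above the counter, against 154 mm expected, so they rest on the tray floor.
- **Bystanders:** the bottle and cup look unmoved in the last pictures. The teat is visible in the last scene picture, but I did not measure it there. It last measured within about 3 mm of its start, before the pails were moved.

One check disagreed with the description. The real fingertips end roughly 25 mm behind the stated TCP, so my first pushes passed over a lid without touching it. I found this from the pictures and force readings and lowered the tool to a reported height of -23 mm, which worked. No lid was lifted.

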